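Nip a dowel blank in the gauge and hold the moisture probe on its test spot

TASK

Slide the blue jaw of the gauge shut on the square wooden blank until the blank pushes the orange sprung anvil about half way in, and let go of the jaw so that it stays nipped. Then take the yellow moisture probe out of its stand and hold it upright with its tip on the red spot, pressed lightly so that its sprung tip goes about half way in. Finish while still holding the probe there, and leave the bottle, tin, offcut and hammer alone.

Things in the scene. Friction and masses are not known exactly. Their poses are not given: they have to be found in the camera images.
- jig: Gauge fixed to the bench: aluminium base plate 150 (x) x 280 (y) x 12 mm thick; origin at the centre of its underside, z up. A green block at the +y end carries the orange sprung anvil; the blue and steel jaw slides along the jig's y axis from the -y end towards the anvil. All below 52 mm above the bench except the jaw's upright tab. The jig's position and yaw differ each time
- jaw (a joint): Slide of the jaw, m: 0 = fully open, grows as it moves towards the anvil (jig's +y), at most 0.110. The jaw face is at jig y = -0.060 + value. It needs about 9 N to slide and stays where it is left
- jaw_tab (a point): Centre of the top of the jaw's upright black tab (yellow band at the top): 36 mm along jig x, 16 mm thick along jig y, its top 102 mm above the bench, free on all sides down to 34 mm above the bench at its rear (jig -y) and 46 mm at its front. It stands 30 mm behind the jaw face. Pinch it across its 16 mm thickness from above, or push it from behind
- jaw_face (a point): Middle of the jaw's flat steel face, which meets the blank; 60 mm wide along jig x, 34 mm tall from the base plate up
- anvil (a joint): How far the orange sprung anvil (60 mm wide, 30 mm tall) is pushed in towards jig +y, m: 0 = out (its face at jig y = 0.070), 0.010 = fully in. The gap seen between the orange plate and the green block shrinks from 13 to 3 mm. Spring: 1.6 N to start it, 400 N/m more, 5.6 N fully in; a hard stop beyond
- blank: Loose square hardwood blank 130 (x) x 42 (y) x 38 (z) mm, about 150 g, lying on the jig's base plate between jaw and anvil, its long side roughly along jig x; origin at the centre of its underside. It has a red test spot and a smaller brown knot on top. It slides on the plate when the jaw pushes it
- spot (a point): Centre of the red test spot, a flat disc 20 mm across on the blank's top face (50 mm above the bench), at (-38, 3, 38) mm in the blank's frame
- stand: Fixed wooden stand 70 x 70 x 85 mm high with a vertical 28 mm hole through its centre, which holds the probe; origin at the centre of its underside
- probe: Loose moisture probe, about 130 g, standing upright in the stand; origin on its axis at the underside of its black collar, z along the axis towards the cap. Collar 36 mm across, 6 mm thick, resting on the stand's top; above it a round yellow grip 26 mm across from 6 to 72 mm above the origin; below it a grey barrel 20 mm across and 43 mm long, and the thin steel plunger
- probe_tip (a point): Rounded end of the probe's 8 mm steel plunger, on the probe's axis, 73 mm below the probe's origin when not pressed; it moves up with the plunger
- plunger (a joint): How far the sprung tip is pushed into the probe, m: 0 = out, 0.010 = fully in. The bare steel below the grey barrel shrinks from 30 to 20 mm. Spring: 1.2 N to start it, 400 N/m more, 5.2 N fully in; a hard stop beyond
- glue: White glue bottle with an orange cap, 54 mm across, 150 mm tall, origin under its centre; leave alone
- tin: Green tin, 70 mm across, 70 mm tall, origin under its centre; leave alone
- offcut: Brown wooden offcut 42 x 160 x 38 mm, origin under its centre; leave alone
- hammer: Hammer, about 240 mm long, lying on the bench, handle along its own x axis; leave alone

How it is judged:
By the outcome, as a careful person would: the job done as asked, in the order asked, and still so for the second after the job is handed in, while the arm keeps its last pose, push and grip.
It also fails if it takes over 54 s, if anything falls off the work surface, if the arm or the gripper's body presses on something with over 40 N, if the wrist force passes 120 N, or if a joint passes its speed limit or range.

ROBOT

A 6-joint arm with a two-finger parallel gripper is mounted at the origin on the work surface. World frame = base frame: x ahead of the robot, y to its left, z up, the work surface at z = 0. Lengths are in m, angles in rad, forces in N, time in s.
With the tool pointing down it reaches from about 0.35 to 0.775 m from the base axis. Payload 5.5 kg.
Tool frame: the origin (TCP) lies where the fingers leave the gripper's body, on its centre line; the fingertips stand env.tip_reach ahead of it and the grasp point (between the pads) lies 54 mm ahead of it (env.tip_reach is the distance from the TCP to the fingertips, in m); z points along the fingers, y is the line along which they close (so a half turn about z gives the same grasp; the last joint's range is limited). The gripper opens to 85 mm and grips with 20 to 120 N. Pads are 22 mm wide; open, the fingers measure 114 mm over their backs; the gripper's body (76 mm by 85 mm) begins 54 mm behind the grasp point. The pads swing forward as they close: fully open they stand 13 mm farther back than shut.
Start: joints at [1.186, 0.313, 0.046, 1.304, 0, 1.431], TCP at [0.139, 0.558, 0.304] pointing down, gripper open.
Joint ranges: [-2.76, 2.76], [-0.86, 1.69], [-1.03, 1.26], [-2.2, 2.34], [-1.47, 1.5], [-3.14, 3.14]. Speed limits (rad/s): [2.57, 2.57, 3.14, 3.14, 3.14, 3.14].

INTERFACE

Orientations are given as a unit quaternion [w, x, y, z].
In Python, from workcell import status, optics, hand_in, env gives the robot as it stands.
- The arm moves only by the shell command python3 -m handwheel 'ROWS' [FORCE]. ROWS is a JSON object whose one key "deltas" holds a list of rows, each a list of 5 numbers: the opening, from -1 (shut) to 1 (fully open), then the shift along the tool's x, y, z in units of 40 mm (1.0 is 40 mm), then the turn about the tool's z in units of 10 degrees (1.0 is 10 degrees). In form: {"deltas": [[jaw, x, y, z, roll], ...]}. A call has 1 to 20 rows; each row shifts and turns the commanded pose from where the row before left it, along the tool's axes as they then stand; what a row does not reach is not made up. A row lasts 1/8 s, in which the tool goes at most 62.5 mm and 10.7 degrees, less where a joint would pass 70% of its speed; a pose out of reach is approached as far as the arm can. A call is refused whole if a number of a shift passes 1 or a number of a turn 1, either way. A call with a gripper value outside its range is refused whole. The fingers move at their own pace and stop on an object; FORCE is the grip in N (left out, the last holds). Time passes only in rows, so rows that do not move let the fingers close. It gives the time, the measured TCP pose, the force, the opening and the grip force at its end, in the units of the state.
- status.get_state(): the state, without advancing time (a new reading comes with each control period).
- optics.read_camera(name): name is "side" or "top"; returns a dict with "frame" (420x560x3 uint8, red, green, blue), "depth" (420x560 float32, m along the optical axis (not along the pixel's ray), 0 where there is no reading), "vfov" (degrees; the focal length in pixels is half the picture's height over the tangent of half this angle, whatever the lens; pixels are square), "cx", "cy" (the principal point, pixels), "k1" (the pictures are not rectified: a ray, as slopes to the right and down, at radius r is drawn at 1 + k1 r^2 times it, then the intrinsics apply), "origin" and "attitude" of the camera in the world. Camera axes: x right, y down, z forward; pixel columns grow to the right and rows downward; lengths in m; the calibration is good to about 2 mm. A picture is of the moment at which its call begins.
- hand_in(): hands the job in; it is judged then, once.
The state is a dict: "clock": time; "joint_pos": joint angles; "qvel": joint speeds; "tau": joint torques, N m; "tcp_pos": TCP position; "orientation": TCP orientation; "wrist_force": force on the tool from outside, world axes, zero at the start; "ft_torque": the same for the moment, N m; "finger_gap": finger opening in m; "grip_force": force on a finger pad.
Only numpy, scipy, OpenCV 4.12 (cv2) and the standard library are available. Lean on these libraries where they do the work, as an engineer would, in place of code of your own. Each camera call takes 0.05 s, during which the arm holds its last target. There are 200 camera calls.

## Working session

There is one attempt and no reset: what is moved stays moved. The work goes in short steps, Python scripts to look and compute and a shell command to move; the robot and the scene stay as the last step left them, time stands still between calls to the robot, and variables do not carry over. Pictures are saved under pics/ and viewed, at most 10 in all, crops included, and the job is handed in when it is done.

```bash
ls; mkdir -p pics; cat > h.py <<'E'
import numpy as np, cv2
from workcell import status, optics, env
from scipy.spatial.transform import Rotation as R
def K(c):
    h=c['frame'].shape[0]; f=h/2/np.tan(np.radians(c['vfov'])/2); return f
def rot(c):
    a=np.array(c['attitude'],float)
    return R.from_quat(a[[1,2,3,0]]).as_matrix() if a.size==4 else a.reshape(3,3)
def rays(c,uv):
    uv=np.atleast_2d(np.array(uv,float)); f=K(c)
    d=(uv-[c['cx'],c['cy']])/f; p=d.copy()
    for _ in range(20): p=d/(1+c['k1']*(p**2).sum(1,keepdims=True))
    return np.c_[p,np.ones(len(p))]@rot(c).T
def plane(c,uv,z):
    r=rays(c,uv); o=np.array(c['origin']); return o+r*((z-o[2])/r[:,2])[:,None]
def pts(c):  # world point per pixel from depth
    h,w=c['depth'].shape; v,u=np.mgrid[:h,:w]
    r=rays(c,np.c_[u.ravel(),v.ravel()]); return (np.array(c['origin'])+r*c['depth'].reshape(-1,1)).reshape(h,w,3)
def save(c,n): cv2.imwrite('pics/'+n+'.png',c['frame'][:,:,::-1])
E
python3 - <<'E'
from h import *
for n in('top','side'):
    c=optics.read_camera(n); save(c,n+'0'); print({k:v for k,v in c.items() if k not in('frame','depth')})
    np.savez(''+n+'0.npz',**{k:np.array(v) for k,v in c.items()})
print(status.get_state(),env.tip_reach)
E
```

```text
pics
{'vfov': 50.08757798723302, 'cx': 290.8140795017568, 'cy': 208.92679798504702, 'k1': 0.022115439570996508, 'origin': array([ 0.25886115, -0.01334722,  1.53862009]), 'attitude': array([ 0.07602798, -0.66921572,  0.73490218, -0.07930222])}
{'vfov': 43.862915522643235, 'cx': 267.35807338361803, 'cy': 211.9611579161676, 'k1': -0.14490121254861102, 'origin': array([0.42184182, 0.8092955 , 1.12163016]), 'attitude': array([ 0.02760794, -0.08517145,  0.9383216 , -0.33397036])}
{'clock': 0.1, 'joint_pos': array([1.18639874e+00, 3.13950094e-01, 4.51129563e-02, 1.30362708e+00,
       1.97430008e-05, 1.43121727e+00]), 'qvel': array([ 0.0009695 , -0.00092783,  0.00319433, -0.00015955,  0.002476  ,
       -0.00065621]), 'tau': array([ 2.13968466e-03, -4.81726241e+01,  2.99244189e+01,  1.28174300e-02,
       -1.30279618e-04, -9.85606476e-07]), 'tcp_pos': array([0.13923452, 0.55754103, 0.30309218]), 'orientation': array([-2.25527787e-04,  1.22103760e-01,  9.92516990e-01, -8.02931849e-04]), 'wrist_force': array([ 0.01507532, -0.11638266,  0.44049367]), 'ft_torque': array([-0.00086649,  0.04094208, -0.01854738]), 'grip_force': 0.0, 'finger_gap': 0.08571966586316222} 0.0726
```

View pics/top0.png

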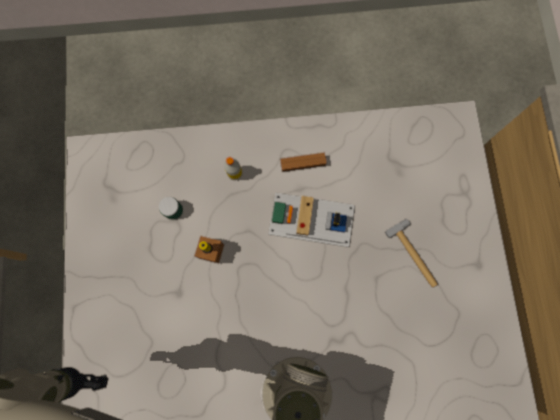

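View pics/side0.png

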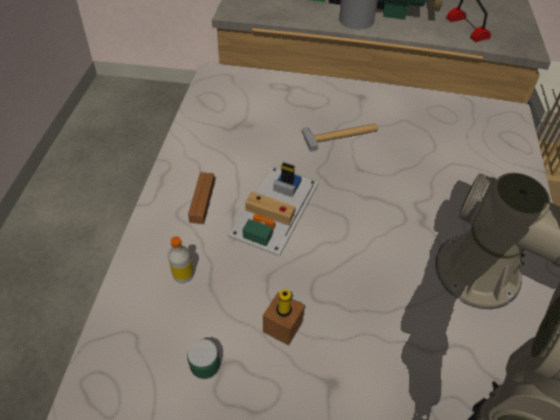

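The top view shows the jig at about (312,219), with the green block and anvil at (283,213), the blank at (304,215), the spot at (302,225) and the jaw tab at (337,221). The stand with the probe is at (208,248). In the side view the tab top is at (288,167), the spot at (283,209) and the probe cap at (286,295).

```bash
cat > m.py <<'E'
from h import *
def ld(n): 
    d=np.load(n+'0.npz'); return {k:d[k] for k in d}
def mask(c,lo,hi,box):
    hsv=cv2.cvtColor(c['frame'],cv2.COLOR_RGB2HSV); m=cv2.inRange(hsv,lo,hi); z=np.zeros_like(m)
    x0,y0,x1,y1=box; z[y0:y1,x0:x1]=m[y0:y1,x0:x1]; return z
def cen(m):
    v,u=np.nonzero(m); return np.array([u.mean(),v.mean()]),len(u)
def tri(c1,p1,c2,p2):
    a=rays(c1,p1)[0]; b=rays(c2,p2)[0]; A=np.c_[a,-b]; s=np.linalg.lstsq(A,c2['origin']-c1['origin'],rcond=None)[0]
    P=c1['origin']+a*s[0];Q=c2['origin']+b*s[1]; return (P+Q)/2,np.linalg.norm(P-Q)
def rect(P): (c,s,a)=cv2.minAreaRect((P*1000).astype(np.float32)); return np.round(c,1),np.round(s,1),round(a,1)
E
python3 - <<'E'
from m import *
for n,boxj,boxs in(('top',(262,186,362,252),(188,230,228,270)),('side',(225,155,325,255),(255,280,312,348))):
    c=ld(n); P=pts(c); print(n,'f',K(c))
    for nm,box,zs in(('jig',boxj,[(.006,.018),(.044,.056),(.095,.106)]),('stand',boxs,[(.08,.09),(.15,.165)])):
        x0,y0,x1,y1=box; Q=P[y0:y1,x0:x1].reshape(-1,3)
        print(nm,'z hist',np.histogram(Q[:,2],bins=np.arange(-.01,.18,.01))[0])
        for lo,hi in zs:
            S=Q[(Q[:,2]>lo)&(Q[:,2]<hi)]; 
            if len(S)>4: print(' ',lo,len(S),np.round(S.mean(0),4),rect(S[:,:2]))
    big=cv2.resize(c['frame'][boxj[1]:boxj[3],boxj[0]:boxj[2]],None,fx=4,fy=4,interpolation=cv2.INTER_CUBIC)
    b2=cv2.resize(c['frame'][boxs[1]:boxs[3],boxs[0]:boxs[2]],None,fx=4,fy=4,interpolation=cv2.INTER_CUBIC)
    H=max(big.shape[0],b2.shape[0]); pad=lambda i:np.pad(i,((0,H-i.shape[0]),(0,0),(0,0)))
    cv2.imwrite(f'pics/crop_{n}.png',np.hstack([pad(big),pad(b2)])[:,:,::-1])
    z={'spot':((0,150,90),(6,255,255),boxj,.050),'spot2':((172,150,90),(180,255,255),boxj,.050),'yel':((22,150,100),(34,255,255),boxs,.157),'band':((22,150,100),(34,255,255),boxj,.102),'blue':((100,130,40),(125,255,255),boxj,.04),'orange':((7,190,130),(17,255,255),boxj,.042)}
    for k,(lo,hi,b,h) in z.items():
        m=mask(c,lo,hi,b)
        if m.any(): u,k2=cen(m); print(k,np.round(u,1),k2,np.round(plane(c,u,h)[0],4))
E
```

```text
top f 449.4493261961824
jig z hist [1756 2095 1492   87  195  485  372    5    5    5   25   34    1    0
    0    0    0    0]
  0.006 2145 [ 0.5528 -0.1105  0.0115] (array([ 560.2, -105.4]), array([348.5, 227. ]), 84.6)
  0.044 735 [ 0.5732 -0.057   0.0498] (array([568.8, -68.5]), array([132.2, 206.1]), 7.6)
  0.095 54 [ 0.5381 -0.1814  0.1005] (array([ 538.4, -181.3]), array([16.7, 37.4]), 81.0)
stand z hist [546 465  18  14  17  11  18  18  37 328  36   3   7   6   3   9  47   7]
  0.08 328 [0.4792 0.2473 0.085 ] (array([481.3, 248.7]), array([71.1, 70.4]), 70.6)
  0.15 54 [0.4807 0.2479 0.1564] (array([481.1, 248.7]), array([23. , 22.8]), 2.2)
spot [302. 225.] 9 [ 0.5325 -0.0683  0.05  ]
yel [202.8 245.1] 57 [0.4786 0.2474 0.157 ]
blue [339.6 224.4] 118 [ 0.5243 -0.1957  0.04  ]
orange [289.6 214.3] 43 [ 0.5749 -0.0301  0.042 ]
side f 521.5637670349685
jig z hist [2249 3574 1942  269  345  627  774   31   29   33   54   39    0    0
    0    0    0    0]
  0.006 2233 [ 0.5528 -0.0931  0.0126] (array([ 567.8, -126. ]), array([278.5, 373.6]), 5.6)
  0.044 1186 [ 0.5729 -0.0576  0.0506] (array([569.2, -70.8]), array([134.9, 213.3]), 8.6)
  0.095 75 [ 0.5393 -0.1776  0.1002] (array([ 539.3, -179.2]), array([19.8, 37.8]), 75.1)
stand z hist [ 880 1467   67   80   69   77   70   83   83  668   72   24   24   25
   30   24  104   15]
  0.08 668 [0.4798 0.2563 0.0852] (array([481.2, 249.7]), array([73.8, 71.9]), 70.8)
  0.15 119 [0.4811 0.2508 0.157 ] (array([481.9, 250.3]), array([24.4, 24.4]), 54.6)
spot [282.6 208.7] 16 [ 0.5341 -0.0689  0.05  ]
spot2 [283. 209.] 1 [ 0.5329 -0.068   0.05  ]
yel [283.9 301. ] 199 [0.4799 0.2666 0.157 ]
band [287.2 168.3] 6 [ 0.5392 -0.1685  0.102 ]
blue [294.3 180.2] 61 [ 0.5193 -0.1857  0.04  ]
orange [263.3 219.2] 88 [ 0.5794 -0.0306  0.042 ]
```

View pics/crop_top.png

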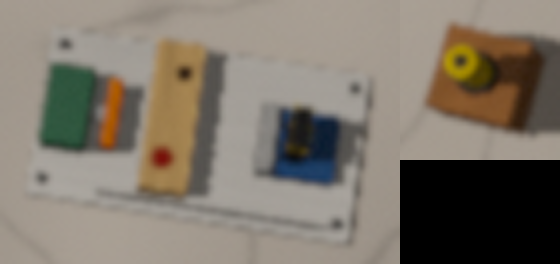

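View pics/crop_side.png

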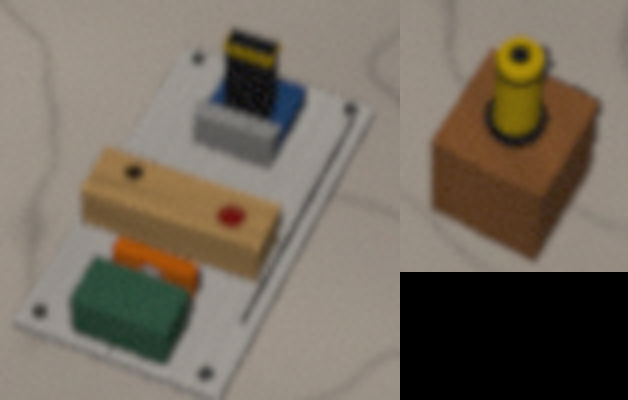

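```bash
cat > goal.py <<'E'
from h import *
def to(x,y,z=None,yaw=None):
    """print needed tool-frame shift (in 40 mm units) and roll (10deg) to reach TCP x,y,z; yaw=direction of tool y (mod 180) deg"""
    s=status.get_state(); q=np.array(s['orientation']); M=R.from_quat(q[[1,2,3,0]]).as_matrix()
    p=s['tcp_pos']; d=np.array([x,y,p[2] if z is None else z])-p
    ty=np.degrees(np.arctan2(M[1,1],M[0,1])); r=0
    if yaw is not None: r=-((yaw-ty+90)%180-90)
    print('t',s['clock'],'tcp',np.round(p,4),'ydir',round(ty,1),'tilt',np.round(M[:2,2],4),'F',np.round(s['wrist_force'],1),'gap',round(s['finger_gap'],4),'grip',round(s['grip_force'],1),'j6',round(s['joint_pos'][5],2))
    print('shift units',np.round(M.T@d/.04,3),'roll units',round(r/10,3))
E
python3 - <<'E'
from m import *
c=ld('top')
b=np.array([[66,44],[355,88],[42,178],[337,224]])/4-.375+[262,186]
W=plane(c,b,.012)[:,:2]; print(np.round(W,4))
ctr=W.mean(0); y=(W[0]-W[1])+(W[2]-W[3]); x=(W[0]-W[2])+(W[1]-W[3])
print('ctr',ctr,'yaw y',np.degrees(np.arctan2(y[1],y[0]))-90,'yaw x',np.degrees(np.arctan2(x[1],x[0])),'sizes',np.linalg.norm(y)/2,np.linalg.norm(x)/2)
th=np.arctan2(y[1],y[0])-np.pi/2; J=R.from_euler('z',th).as_matrix()[:2,:2]
def inj(p): return np.round((np.array(p)-ctr)@J,4)
cc=plane(c,np.array([[158,38],[207,44],[187,195],[138,188]])/4-.375+[262,186],.05)[:,:2]
print('blank',inj(cc),inj(cc.mean(0)),'spot',inj([.533,-.0686]),'tab depth',inj([.5384,-.1803]))
print('stand',inj([.4812,.249]))
from goal import to
t=ctr+J@np.array([0,-.09]); print('tab exp',t); to(t[0],t[1],.134,np.degrees(th)+90)
E
```

```text
[[ 0.6479  0.0037]
 [ 0.5849 -0.2432]
 [ 0.5313  0.0345]
 [ 0.4679 -0.2134]]
ctr [ 0.55796715 -0.10461041] yaw y -14.327122805371701 yaw x -14.567956630546037 sizes 0.25535089534686517 0.12066870565286247
blank [[ 0.0684  0.0475]
 [ 0.0697  0.0054]
 [-0.0619  0.003 ]
 [-0.0624  0.0444]] [0.0034 0.0251] spot [-0.0331  0.0287] tab depth [-0.0002 -0.0782]
stand [-0.1619  0.3236]
tab exp [ 0.53569596 -0.19181129]
t 0.1 tcp [0.1392 0.5575 0.3031] ydir 76.0 tilt [-0.0006 -0.0015] F [ 0.  -0.1  0.4] gap 0.0857 grip 0.0 j6 1.43
shift units [-14.158 -15.766   4.25 ] roll units 0.03
```

```bash
python3 -m handwheel '{"deltas":[[1,-1,-1,0,0],[1,-1,-1,0,0],[1,-1,-1,0,0],[1,-1,-1,0,0],[1,-1,-1,0,0],[1,-1,-1,0,0],[1,-1,-1,0,0],[1,-1,-1,0,0],[1,-1,-1,0,0],[1,-1,-1,0,0],[1,-1,-1,0,0],[1,-1,-1,0,0],[1,-1,-1,0,0],[1,-1,-1,0,0],[1,0,-1,0,0],[1,0,-0.5,0,0],[1,0,0,0,0]]}'; python3 -c "
from goal import *; to(.5385,-.1803,.134,75.6)"
```

```text
clock: 2.22
tcp_pos: [0.5318, -0.18, 0.3036]
orientation: [-0.0, 0.123, 0.992, 0.0]
wrist_force: [-1.1, -0.5, 0.1]
finger_gap: 0.0855
grip_force: 0.0
t 2.225 tcp [ 0.5318 -0.18    0.3036] ydir 75.9 tilt [-0.0006  0.0008] F [-1.1 -0.5  0.1] gap 0.0855 grip 0.0 j6 -0.22
shift units [-0.167  0.032  4.239] roll units 0.026
```

```bash
python3 -m handwheel '{"deltas":[[1,-0.17,0.03,0.5,0.03],[1,0,0,0.7,0],[1,0,0,0.7,0],[1,0,0,0.7,0],[1,0,0,0.7,0],[1,0,0,0.6,0],[1,0,0,0.34,0],[1,0,0,0,0],[-1,0,0,0,0],[-1,0,0,0,0],[-1,0,0,0,0],[-1,0,0,0,0],[-1,0,0,0,0],[-1,0,0,0,0]]}' 40; python3 -c "
from goal import *; to(.5385,-.1803,.134,75.6)"
```

```text
clock: 3.98
tcp_pos: [0.5393, -0.181, 0.135]
orientation: [0.0, 0.125, 0.992, -0.001]
wrist_force: [-3.3, -4.2, 4.7]
finger_gap: 0.0152
grip_force: 42.0
t 3.975 tcp [ 0.5393 -0.181   0.135 ] ydir 75.6 tilt [ 0.0004 -0.0022] F [-3.3 -4.2  4.7] gap 0.0152 grip 42.0 j6 -0.21
shift units [0.025 0.011 0.026] roll units 0.001
```

```bash
python3 -m handwheel '{"deltas":[[-1,0,0.1,0,0],[-1,0,0.2,0,0],[-1,0,0.25,0,0],[-1,0,0.25,0,0],[-1,0,0.25,0,0],[-1,0,0.25,0,0],[-1,0,0.2,0,0],[-1,0,0.1,0,0],[-1,0,0.05,0,0]]}'; python3 -c "
from goal import *; to(.5385,-.1803,.134,75.6)"; for i in 1; do python3 -m handwheel '{"deltas":[[-1,0,0.05,0,0]]}'|egrep "tcp|force";python3 -m handwheel '{"deltas":[[-1,0,0.05,0,0]]}'|egrep "tcp|force";python3 -m handwheel '{"deltas":[[-1,0,0.05,0,0]]}'|egrep "tcp|force";done; python3 - <<'E'
from h import *
for n in('top','side'):
    c=optics.read_camera(n); save(c,n+'1'); np.savez(n+'1.npz',**{k:np.array(v) for k,v in c.items()})
c=optics.read_camera('side')
cv2.imwrite('pics/crop1.png',cv2.resize(c['frame'][155:255,215:335],None,fx=5,fy=5,interpolation=cv2.INTER_CUBIC)[:,:,::-1])
E
```

```text
clock: 5.1
tcp_pos: [0.5555, -0.1181, 0.1351]
orientation: [0.0, 0.126, 0.992, -0.002]
wrist_force: [-3.8, -10.3, 3.5]
finger_gap: 0.0156
grip_force: 41.9
t 5.1 tcp [ 0.5555 -0.1181  0.1351] ydir 75.6 tilt [-0.0002 -0.0048] F [ -3.8 -10.3   3.5] gap 0.0156 grip 41.9 j6 -0.1
shift units [ 0.025 -1.612  0.034] roll units -0.004
tcp_pos: [0.556, -0.1163, 0.1351]
wrist_force: [-2.8, -10.2, 4.5]
grip_force: 41.8
tcp_pos: [0.5565, -0.1144, 0.1351]
wrist_force: [-2.6, -10.1, 4.1]
grip_force: 41.8
tcp_pos: [0.557, -0.1125, 0.1351]
wrist_force: [-3.4, -10.6, 5.2]
grip_force: 41.8
```

View pics/crop1.png

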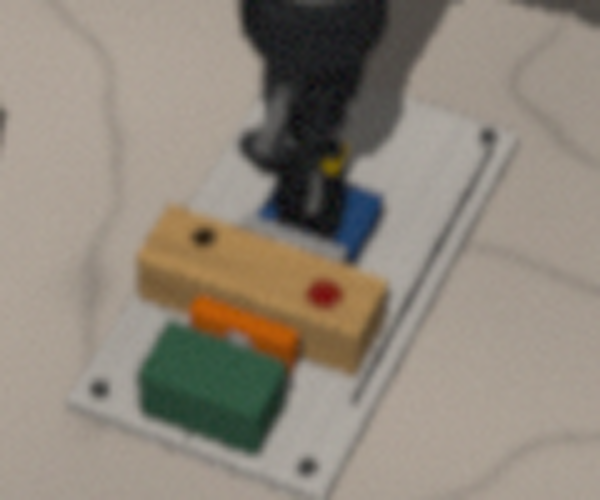

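The crop shows the blank square to the jaw and just short of the orange plate; the plate-to-block gap still looks full. I'll step on and watch the push force.

```bash
g(){ egrep "tcp|wrist"|tr '\n' ' '; echo; }
python3 -m handwheel '{"deltas":[[-1,0,0.05,0,0]]}'|g
python3 -m handwheel '{"deltas":[[-1,0,0.05,0,0]]}'|g
python3 -m handwheel '{"deltas":[[-1,0,0.05,0,0]]}'|g
python3 -m handwheel '{"deltas":[[-1,0,0.05,0,0]]}'|g
python3 - <<'E'
from m import *
for n in('top','side'):
    c=optics.read_camera(n); np.savez(n+'2.npz',**{k:np.array(v) for k,v in c.items()})
    for nm in (n+'0.npz',n+'1.npz',n+'2.npz'):
        d=np.load(nm); P=pts(d); f=d['frame']; m=mask(d,(7,190,120),(17,255,255),(262,186,362,252) if n=='top' else (225,155,325,255)); 
        u,k=cen(m); print(nm,np.round(u,2),k,np.round(plane(d,u,.042)[0],4))
E
```

```text
tcp_pos: [0.5575, -0.1106, 0.1351] wrist_force: [-4.7, -10.6, 3.7] 
tcp_pos: [0.558, -0.1086, 0.1351] wrist_force: [-3.4, -10.6, 4.2] 
tcp_pos: [0.5585, -0.1067, 0.1351] wrist_force: [-3.9, -10.4, 4.5] 
tcp_pos: [0.5589, -0.1052, 0.1351] wrist_force: [-5.2, -13.1, 4.3] 
top0.npz [290.18 214.69] 45 [ 0.5732 -0.032   0.042 ]
top1.npz [290.2 207.4] 5 [ 0.5985 -0.0345  0.042 ]
top2.npz [nan nan] 0 [nan nan nan]
side0.npz [263.21 219.48] 98 [ 0.5794 -0.0296  0.042 ]
side1.npz [263.6  219.57] 117 [ 0.5783 -0.0295  0.042 ]
side2.npz [263.12 219.89] 106 [ 0.5794 -0.0282  0.042 ]m.py:8: RuntimeWarning: Mean of empty slice.
  v,u=np.nonzero(m); return np.array([u.mean(),v.mean()]),len(u)
  ret = ret.dtype.type(ret / rcount)
```

```bash
g(){ egrep "tcp|wrist"|tr '\n' ' '; echo; }
python3 -m handwheel '{"deltas":[[-1,0,0.05,0,0]]}'|g
python3 -m handwheel '{"deltas":[[-1,0,0.05,0,0]]}'|g
python3 -m handwheel '{"deltas":[[-1,0,0,0,0]]}'|g
python3 - <<'E'
from m import *
ims=[]
for n,b in(('side',(225,180,295,240)),):
    c=optics.read_camera(n); np.savez(n+'3.npz',**{k:np.array(v) for k,v in c.items()})
    for i in (1,2,3):
        d=np.load(f'{n}{i}.npz'); m=mask(d,(7,190,120),(17,255,255),(225,155,325,255)); u,k=cen(m); print(i,np.round(u,2),k,np.round(plane(d,u,.042)[0],4))
        x0,y0,x1,y1=(235,205,285,250); ims.append(cv2.resize(d['frame'][y0:y1,x0:x1],None,fx=5,fy=5,interpolation=cv2.INTER_CUBIC))
cv2.imwrite('pics/cmp.png',np.hstack(ims)[:,:,::-1])
E
```

```text
tcp_pos: [0.5593, -0.1035, 0.1351] wrist_force: [-4.9, -14.7, 3.8] 
tcp_pos: [0.5598, -0.1018, 0.1351] wrist_force: [-4.7, -14.8, 4.0] 
tcp_pos: [0.5598, -0.1016, 0.1351] wrist_force: [-4.8, -13.2, 4.2] 
1 [263.6  219.57] 117 [ 0.5783 -0.0295  0.042 ]
2 [263.12 219.89] 106 [ 0.5794 -0.0282  0.042 ]
3 [262.75 220.57] 96 [ 0.5799 -0.0258  0.042 ]
```

View pics/cmp.png

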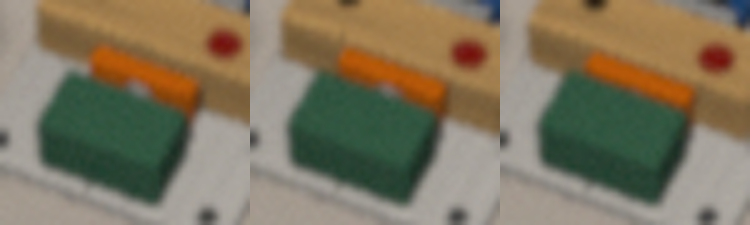

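```bash
cat > js.py <<'E'
from m import *
d0=np.load('side0.npz')
b=np.array([[39,312],[198,58],[205,373],[350,109]])/4-.375+[225,155]
g=255-cv2.cvtColor(d0['frame'],cv2.COLOR_RGB2GRAY).astype(float); B=[]
for u,v in b:
    x,y=int(round(u)),int(round(v)); w=g[y-3:y+4,x-3:x+4]; w=np.clip(w-np.percentile(w,60)-10,0,None); yy,xx=np.mgrid[y-3:y+4,x-3:x+4]; B.append([(w*xx).sum()/w.sum(),(w*yy).sum()/w.sum()])
W=plane(d0,B,.012)[:,:2]; ctr=W.mean(0); y=(W[0]-W[1])+(W[2]-W[3]); th=np.arctan2(y[1],y[0])-np.pi/2
J=R.from_euler('z',th).as_matrix()[:2,:2]
def redc(d):
    f=d['frame'].astype(float); box=(slice(195,235),slice(255,310)); w=np.clip(f[...,0]-2.2*f[...,1]-20,0,60)*(f[...,0]>70)*(f[...,2]>.3*f[...,0]*0); q=np.zeros_like(w); q[box]=w[box]
    o=cv2.inRange(cv2.cvtColor(d['frame'],cv2.COLOR_RGB2HSV),(7,120,60),(17,255,255)); q[o>0]=0
    v,u=np.nonzero(q); k=q[v,u]; return np.array([(u*k).sum(),(v*k).sum()])/k.sum()
def spot(d): 
    p=redc(d); P=plane(d,p,.05)[0,:2]; return np.round(p,2),np.round(P,4),np.round((P-ctr)@J,4)
E
python3 - <<'E'
from js import *
print(np.round(B,1).tolist(),ctr,np.degrees(th),[np.linalg.norm(W[0]-W[1]),np.linalg.norm(W[2]-W[3]),np.linalg.norm(W[0]-W[2]),np.linalg.norm(W[1]-W[3])])
for i in range(4): 
    d=np.load(f'side{i}.npz'); print(i,*spot(d))
    P=pts(d); x0,y0,x1,y1=225,155,325,255; Q=P[y0:y1,x0:x1]; h=cv2.cvtColor(d['frame'],cv2.COLOR_RGB2HSV)[y0:y1,x0:x1]
    bl=(abs(Q[...,2]-.05)<.004)&(h[...,0]>8)&(h[...,0]<25)&(h[...,1]>60); S=(Q[bl][:,:2]-ctr)@J; S=S[np.abs(S[:,0])<.05]
    print('  blank y range',np.round(np.percentile(S[:,1],[1,5,50,95,99]),4),len(S))
E
```

```text
[[234.5, 232.4], [274.1, 169.1], [276.0, 247.9], [312.1, 182.2]] [ 0.56049445 -0.10512923] -14.434021609157442 [np.float64(0.25684147760659115), np.float64(0.25533166565518384), np.float64(0.12076066541487465), np.float64(0.12089512344523824)]
0 [282.47 208.84] [ 0.5344 -0.0683] [-0.0345  0.0292]
  blank y range [0.0062 0.0088 0.0333 0.0817 0.0978] 463
1 [279.3  213.36] [ 0.5402 -0.0514] [-0.0331  0.0469]
  blank y range [0.0233 0.0256 0.0508 0.0827 0.0983] 484
2 [278.27 215.32] [ 0.5417 -0.0444] [-0.0333  0.0541]
  blank y range [0.0309 0.0337 0.0591 0.0855 0.0977] 488
3 [277.84 216.21] [ 0.5424 -0.0412] [-0.0335  0.0574]
  blank y range [0.0346 0.0365 0.0606 0.0872 0.0974] 484
```

```bash
python3 -m handwheel '{"deltas":[[-0.3,0,0,0,0],[0.2,0,0,0,0],[0.6,0,0,0,0],[0.6,0,0,0,0],[0.6,0,0,-0.2,0],[0.6,0,0,-0.6,0],[0.6,0,0,-1,0],[1,0,0,-1,0],[1,0,0,-0.6,0],[1,0,0,0,0]]}'; python3 - <<'E'
from js import *
c=optics.read_camera('side'); np.savez('side4.npz',**{k:np.array(v) for k,v in c.items()}); print(spot(c))
x0,y0,x1,y1=225,155,315,255
cv2.imwrite('pics/rel.png',cv2.resize(c['frame'][y0:y1,x0:x1],None,fx=6,fy=6,interpolation=cv2.INTER_CUBIC)[:,:,::-1])
from goal import to
to(.4814,.2494,.27,75.6)
E
```

```text
clock: 7.9
tcp_pos: [0.5613, -0.0987, 0.2731]
orientation: [0.003, 0.125, 0.992, -0.0]
wrist_force: [-0.3, 0.2, 0.1]
finger_gap: 0.0853
grip_force: 0.0
(array([277.71, 216.24]), array([ 0.5427, -0.0411]), array([-0.0332,  0.0576]))
t 7.95 tcp [ 0.5605 -0.0985  0.2713] ydir 75.7 tilt [ 0.0023 -0.0006] F [-0.1  0.4  0.3] gap 0.0852 grip 0.0 j6 -0.07
shift units [4.068 7.938 0.024] roll units 0.008
```

View pics/rel.png

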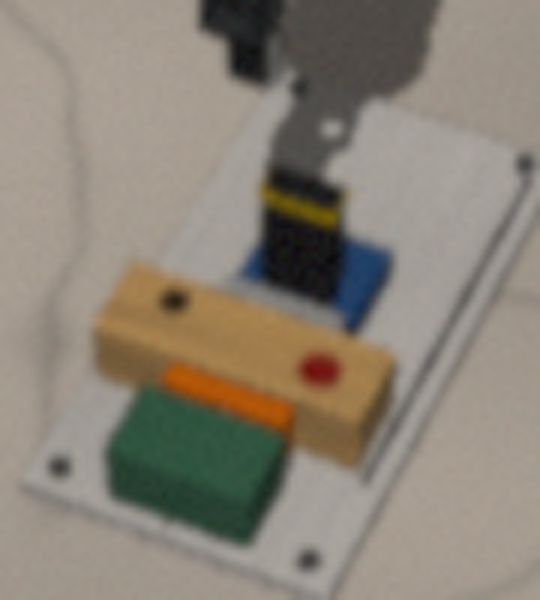

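The jaw stayed and the blank remains nipped, with the spot at side pixel (277.7,216.2) and the orange gap about half. Next is the probe.

```bash
python3 -m handwheel '{"deltas":[[1,0.3,0.5,0,0],[1,0.5,1,0,0],[1,0.5,1,0,0],[1,0.5,1,0,0],[1,0.5,1,0,0],[1,0.5,1,0,0],[1,0.5,1,0,0],[1,0.5,1,0,0],[1,0.27,0.44,0,0],[1,0,0,0,0],[1,0,0,0,0]]}' >/dev/null; python3 -c "
from goal import *; to(.4814,.2494,.180,75.6)"
```

```text
t 9.325 tcp [0.4801 0.2495 0.2695] ydir 75.7 tilt [-0.0016 -0.0007] F [-0.7  0.2  0.1] gap 0.0854 grip 0.0 j6 0.58
shift units [-0.035  0.008  2.237] roll units 0.01
```

```bash
python3 -m handwheel '{"deltas":[[1,-0.03,0,0.4,0],[1,0,0,0.7,0],[1,0,0,0.7,0],[1,0,0,0.44,0],[1,0,0,0,0],[-1,0,0,0,0],[-1,0,0,0,0],[-1,0,0,0,0],[-1,0,0,0,0],[-1,0,0,0,0],[-1,0,0,0,0]]}' 45; python3 -c "
from goal import *; to(.5426,-.0412,.23,75.6)"
```

```text
clock: 10.7
tcp_pos: [0.4824, 0.2493, 0.1814]
orientation: [0.001, 0.125, 0.992, 0.0]
wrist_force: [-0.5, -1.8, 5.2]
finger_gap: 0.0249
grip_force: 44.0
t 10.7 tcp [0.4824 0.2493 0.1814] ydir 75.7 tilt [0.0013 0.0002] F [-0.5 -1.8  5.2] gap 0.0249 grip 44.0 j6 0.58
shift units [-3.256 -6.664 -1.214] roll units 0.007
```

```bash
python3 -m handwheel '{"deltas":[[-1,0,0,-0.2,0],[-1,0,0,-0.5,0],[-1,0,0,-0.6,0],[-1,0,0,-0.6,0],[-1,0,0,-0.5,0],[-1,0,0,-0.3,0],[-1,-0.2,-0.3,0,0],[-1,-0.4,-0.8,0,0],[-1,-0.45,-0.9,0,0],[-1,-0.45,-0.9,0,0],[-1,-0.45,-0.9,0,0],[-1,-0.45,-0.9,0,0],[-1,-0.4,-0.9,0,0],[-1,-0.3,-0.7,0,0],[-1,-0.16,-0.36,0,0],[-1,0,0,0,0],[-1,0,0,0,0]]}'; python3 - <<'E'
from js import *
from goal import to
to(.5426,-.0412,.23,75.6)
ims=[]
for n,b in(('side',(225,130,325,230)),('top',(250,170,350,270))):
    c=optics.read_camera(n); np.savez(n+'5.npz',**{k:np.array(v) for k,v in c.items()})
    x0,y0,x1,y1=b; ims.append(cv2.resize(c['frame'][y0:y1,x0:x1],None,fx=4,fy=4,interpolation=cv2.INTER_CUBIC))
cv2.imwrite('pics/held.png',np.hstack(ims)[:,:,::-1])
E
```

```text
clock: 12.82
tcp_pos: [0.5422, -0.0404, 0.2884]
orientation: [-0.0, 0.124, 0.992, 0.0]
wrist_force: [0.2, -0.4, -2.2]
finger_gap: 0.0252
grip_force: 44.2
t 12.825 tcp [ 0.5422 -0.0404  0.2884] ydir 75.7 tilt [-0.0008  0.0007] F [ 0.2 -0.4 -2.2] gap 0.0252 grip 44.2 j6 0.03
shift units [-0.017 -0.018  1.459] roll units 0.011
```

View pics/held.png

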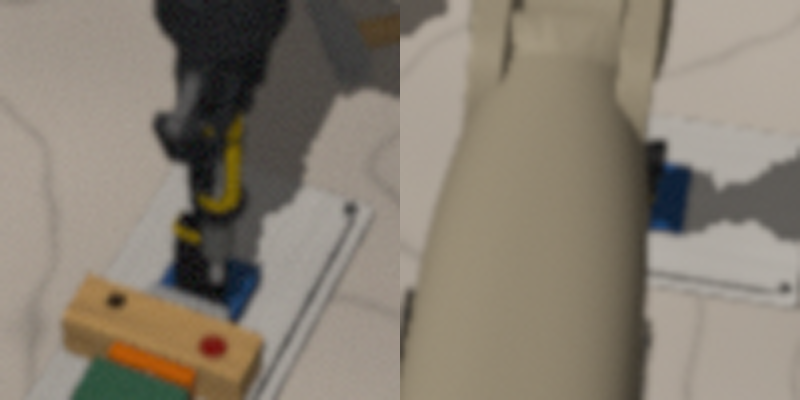

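The side crop shows the probe upright in the fingers, with its tip at about (279,201) and the spot at (278,216). The top view is blocked by the arm. I'll compare the tip with its expected position, then go down to about 9 mm above the spot.

```bash
python3 - <<'E'
from js import *
d=np.load('side5.npz'); print(plane(d,[279,201.2],.119), spot(d))
E
python3 -m handwheel '{"deltas":[[-1,0,0,0.3,0],[-1,0,0,0.5,0],[-1,0,0,0.5,0],[-1,0,0,0.2,0],[-1,0,0,0,0],[-1,0,0,0,0]]}' ; python3 - <<'E'
from js import *
from goal import to
to(.5426,-.0412,.2144,75.6)
c=optics.read_camera('side'); np.savez('side6.npz',**{k:np.array(v) for k,v in c.items()})
print(spot(c)); x0,y0,x1,y1=250,170,310,230; cv2.imwrite('pics/near.png',cv2.resize(c['frame'][y0:y1,x0:x1],None,fx=10,fy=10,interpolation=cv2.INTER_CUBIC)[:,:,::-1])
E
```

```text
[[ 0.53976356 -0.03482737  0.119     ]] (array([277.8 , 216.27]), array([ 0.5424, -0.041 ]), array([-0.0335,  0.0576]))
clock: 13.68
tcp_pos: [0.5429, -0.0411, 0.2294]
orientation: [0.001, 0.125, 0.992, 0.0]
wrist_force: [-0.6, -0.7, -1.6]
finger_gap: 0.0253
grip_force: 44.2
t 13.675 tcp [ 0.5429 -0.0411  0.2294] ydir 75.7 tilt [ 0.0012 -0.0001] F [-0.6 -0.7 -1.6] gap 0.0253 grip 44.2 j6 0.03
shift units [ 0.008 -0.005  0.374] roll units 0.009
(array([277.8, 216.5]), array([ 0.5423, -0.0402]), array([-0.0338,  0.0583]))
```

View pics/near.png

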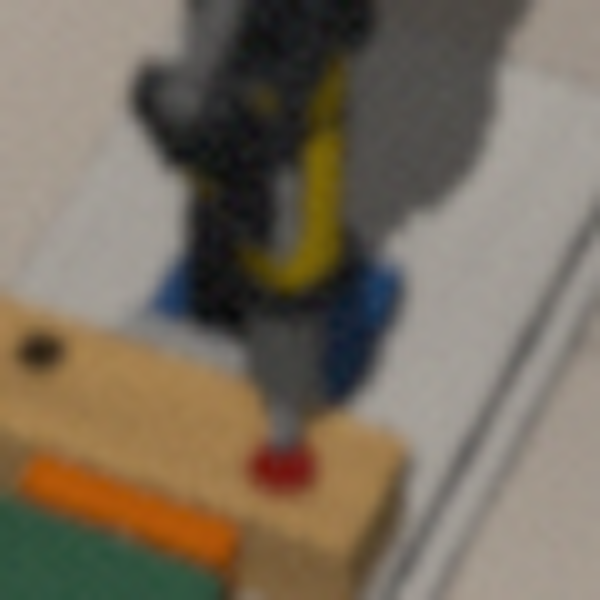

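```bash
python3 - <<'E'
from js import *
d=np.load('side6.npz')
for u in ([278.2,214.6],[278.2,213.8]): print(plane(d,u,.060)[0],plane(d,u,.057)[0])
E
```

```text
[ 0.54120491 -0.03877414  0.06      ] [ 0.54154221 -0.04117065  0.057     ]
[ 0.54164981 -0.04142748  0.06      ] [ 0.54198837 -0.04383149  0.057     ]
```

Tip and spot agree to about 1.5 mm. I'll press down in small steps and watch the force.

```bash
g(){ egrep "tcp|wrist"|tr '\n' ' '; echo; }
python3 -m handwheel '{"deltas":[[-1,-0.02,0,0.1,0],[-1,0,0,0.05,0],[-1,0,0,0,0]]}'|g
python3 -m handwheel '{"deltas":[[-1,0,0,0.05,0],[-1,0,0,0,0]]}'|g
python3 -m handwheel '{"deltas":[[-1,0,0,0.05,0],[-1,0,0,0,0]]}'|g
python3 -m handwheel '{"deltas":[[-1,0,0,0.05,0],[-1,0,0,0,0]]}'|g
python3 -m handwheel '{"deltas":[[-1,0,0,0.05,0],[-1,0,0,0,0]]}'|g
python3 -c "
from goal import *; to(.5426,-.0412,.2144,75.6)"
```

```text
tcp_pos: [0.5432, -0.0414, 0.2225] wrist_force: [0.6, -0.3, -1.6] 
tcp_pos: [0.5432, -0.0413, 0.2205] wrist_force: [-0.0, 0.4, -1.2] 
tcp_pos: [0.5434, -0.0413, 0.2188] wrist_force: [-0.1, 0.1, 0.7] 
tcp_pos: [0.5434, -0.0414, 0.2168] wrist_force: [0.1, 0.4, 0.8] 
tcp_pos: [0.5434, -0.0414, 0.2147] wrist_force: [-0.2, -1.0, 2.2] 
t 15.1 tcp [ 0.5434 -0.0414  0.2147] ydir 75.7 tilt [0.0003 0.    ] F [-0.2 -1.   2.2] gap 0.0246 grip 44.5 j6 0.03
shift units [ 0.02  -0.001  0.008] roll units 0.007
```

```bash
python3 -m handwheel '{"deltas":[[-1,0,0,0,0],[-1,0,0,0,0],[-1,0,0,0,0],[-1,0,0,0,0]]}'|egrep "tcp|force"; python3 - <<'E'
from js import *
F=[]
for i in range(6):
    c=optics.read_camera('side'); F.append(status.get_state()['wrist_force'][2])
print(np.mean(F),status.get_state()['tcp_pos']); x0,y0,x1,y1=250,170,310,230; cv2.imwrite('pics/fin.png',cv2.resize(c['frame'][y0:y1,x0:x1],None,fx=10,fy=10,interpolation=cv2.INTER_CUBIC)[:,:,::-1])
E
```

```text
tcp_pos: [0.5434, -0.0413, 0.2147]
wrist_force: [-0.2, -0.4, 1.6]
grip_force: 44.5
2.282073632676226 [ 0.54335355 -0.04132191  0.21469763]
```

View pics/fin.png

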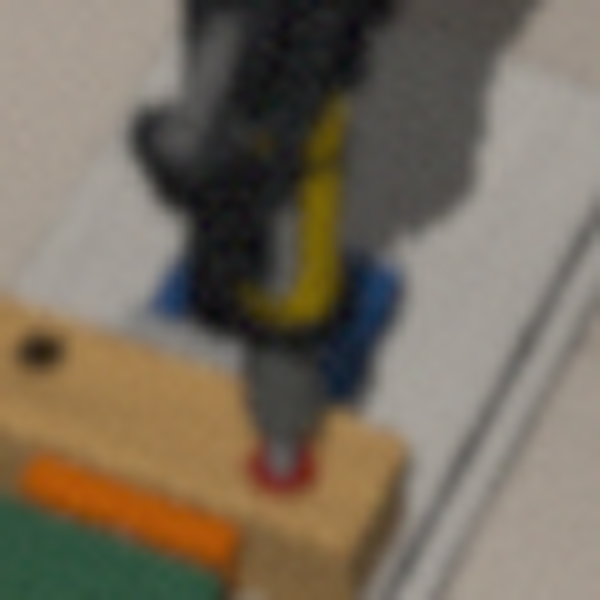

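The tip sits in the middle of the red spot at about (278,216). The blank has not moved, and the force and height both put the plunger about half in.

```bash
python3 -c "
from workcell import hand_in; print(hand_in())"
```

```text
the job is handed in; nothing more can be done
None
```

I handed the job in with the blank nipped, the anvil about half way in, the jaw released, and the probe held upright on the red spot with its tip pressed about half way in; no verdict came back.

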